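# Put the whole produce back with its own kind

## Robot

A 6-joint arm with a two-finger parallel gripper is mounted at the origin on the work surface. World frame = base frame: x ahead of the robot, y to its left, z up, the work surface at z = 0. Lengths are in m, angles in rad, forces in N, time in s.
With the tool pointing down it reaches from about 0.35 to 0.975 m from the base axis. Payload 4.9 kg.
Tool frame: the origin (TCP) lies at the very end of the fingers, on their centre line; the grasp point (between the pads) lies 19 mm behind it; x points along the fingers, y is the direction in which the jaws open and shut, and the axes are right-handed (so a half turn about x gives the same grasp; the last joint's range is limited). The gripper opens to 85 mm and grips with 20 to 120 N. Pads are 22 mm wide; open, the fingers measure 114 mm over their backs; the gripper's body (76 mm by 85 mm) begins 54 mm behind the grasp point. The pads swing forward as they close: fully open they stand 13 mm farther back than shut.
Start: joints at [-1.355, 0.053, 1.613, -0, 1.476, -0.119], TCP at [0.205, -0.59, 0.231] pointing down, gripper open.
Joint ranges: [-3.01, 3.01], [-1.01, 2.22], [0.06, 2.58], [-1.02, 4.17], [0.09, 2.62], [-3.14, 3.14]. Speed limits (rad/s): [2.57, 2.57, 3.14, 3.14, 3.14, 3.14].

## Interface

Orientations are given as a rotation vector (axis times angle).
In Python, from station import ctrl, get_image, calibration, finish_job, search_frame, cut_out, mark_of gives the robot as it stands. The module is installed in compiled form; this text tells all that it offers.
- The arm moves only by the tool arm_command, never from a script. Its argument "plan" is a list that holds one entry, the list of rows, each a list of 7 numbers: the shift along the tool's x, y, z in m, then the turn, a rotation vector about the tool's x, y, z in degrees, then the finger opening in m, from 0 to 0.0854. A call has 1 to 20 rows; each row shifts and turns the pose as measured when the row begins, along the tool's axes as they then stand; what a row does not reach is not made up. A row lasts 1/12 s, in which the tool goes at most 41.7 mm and 7.16 degrees, less where a joint would pass 70% of its speed; a pose out of reach is approached as far as the arm can. A call with a gripper value outside its range is refused whole. The fingers move at their own pace and stop on an object; "squeeze" is the grip in N (left out, the last holds). Time passes only in rows, so rows that do not move let the fingers close. It gives the time, the measured TCP pose, the force and the opening at its end, in the units of the state.
- ctrl.get_obs(): the state, without advancing time (a new reading comes with each control period).
- get_image(name): name is "scene" or "top"; returns the picture (400x640x3 uint8, red, green, blue); there is no depth.
- calibration(name): a dict with "fx", "fy", "cx", "cy" (pixels), "k1" (the pictures are not rectified: a ray, as slopes to the right and down, at radius r is drawn at 1 + k1 r^2 times it, then the intrinsics apply), "cam_to_world" (4x4, takes a point from camera to world coordinates). Camera axes: x right, y down, z forward; pixel columns grow to the right and rows downward; lengths in m; the calibration is good to about 2 mm. A picture is of the moment at which its call begins. calibration takes no time and is no camera call.
- finish_job(): hands the job in, once; it reports no verdict.
Trained networks look in the newest picture that a camera, given by its name, has taken for a name from the list of things; names that differ only in an ending like _2 or _b are one class to them, and where a whole thing is asked for, a point or a joint stands for the part that bears it (a point fixed in the world has none). Each returns a list of dicts, best first, with "conf" (0 to 1); they miss things now and then, are a little off and sometimes report something else, mostly with a low value. They report only what shows in the picture. A call takes as long as a camera call. They do not tell look-alikes from the thing itself.
- search_frame(camera, thing): "at" ([x, y, z] in m, in the coordinates of the camera as it stood for that picture, good to about 4 mm: the middle of the surface that is visible of it).
- cut_out(camera, thing): "mask" (400x640 bool, what is visible of it).
- mark_of(camera, thing): "at" ([x, y, z] in m, in the coordinates of the camera as it stood for that picture, good to about 4 mm: a listed point, or the origin of a listed thing).
The state is a dict: "t": time; "q": joint angles; "dq": joint speeds; "effort": joint torques, N m; "tool_pos": TCP position; "tool_rot": TCP orientation; "contact_force": force on the tool from outside, world axes, zero at the start; "wrist_torque": the same for the moment, N m; "opening": finger opening in m.
Only numpy, scipy, OpenCV 4.12 (cv2) and the standard library are available. Lean on these libraries where they do the work, as an engineer would, in place of code of your own. Each camera call takes 0.05 s, during which the arm holds its last target. There are 200 camera calls.

## Task

The cooking class is over: put the whole produce on the yellow board back into the steel pans, each with its own kind - the whole tomato into the pan that holds a tomato, the whole red onion into the one with an onion, the whole lime into the one with a lime. Set each one down on the floor of its pan beside the piece already there, without dropping it, and let go. The cut halves are still needed: leave them on the board just where they lie.

Things in the scene. Friction and masses are not known exactly. Their poses are not given: they have to be found in the camera images.
- tomato_center (a point): the whole tomato: red, round, flat-bottomed, with a green star of sepals on top; 56 mm across, 48 mm high. The point is its centre, half-way up (24 mm above what it stands on); z is up. About 90 g. It starts loose on the yellow chopping board (15 mm thick, lying on the worktop).
- onion_center (a point): the whole red onion: purple, round, flat-bottomed, with a short dry tip; 54 mm across, body 48 mm high and the tip 12 mm more. The point is the centre of the body (24 mm above what it stands on); z is up. About 90 g. It starts loose on the yellow chopping board (15 mm thick, lying on the worktop).
- lime_center (a point): the whole lime: green, lying on its side; 48 mm across and 46 mm high, 52 mm long along its own x. The point is its centre (23 mm above what it stands on); z is up. About 65 g. It starts loose on the yellow chopping board (15 mm thick, lying on the worktop).
- tomato_half_center (a point): the cut half tomato, which stays: red skin, cut face up with seed chambers; 56 mm across, 25 mm high, loose on the board, not to be moved. The point is its centre, half-way up; z is up.
- onion_half_center (a point): the cut half red onion, which stays: purple skin, cut face up with white and purple rings; 54 mm across, 25 mm high, loose on the board, not to be moved. The point is its centre, half-way up; z is up.
- lime_half_center (a point): the cut half lime, which stays: green skin, cut face up with pale segments; 48 mm across, 23 mm high, loose on the board, not to be moved. The point is its centre, half-way up; z is up.
- pan_tomato: the steel pan that already holds a small tomato (42 mm across, 38 mm high), fixed, centred at y = +59 mm. One of three equal open pans in a fixed steel holder: 102 mm (x) by 168 (y), 64 high, walls and floor 3 mm. Origin: centre of the underside, level with the worktop; z up. Free room: the -y part, centred near y = -20 mm; fingers closing along y have 30 mm on each side of a piece there.
- pan_onion: the steel pan that already holds a small red onion (42 mm across, 38 mm high, with a tip), fixed, centred at y = +59 mm. One of three equal open pans in a fixed steel holder: 102 mm (x) by 168 (y), 64 high, walls and floor 3 mm. Origin: centre of the underside, level with the worktop; z up. Free room: the -y part, centred near y = -20 mm; fingers closing along y have 30 mm on each side of a piece there.
- pan_lime: the steel pan that already holds a small lime (40 mm across, 39 mm high), fixed, centred at y = +59 mm. One of three equal open pans in a fixed steel holder: 102 mm (x) by 168 (y), 64 high, walls and floor 3 mm. Origin: centre of the underside, level with the worktop; z up. Free room: the -y part, centred near y = -20 mm; fingers closing along y have 30 mm on each side of a piece there.
Not all that is in view belongs to the job. Leave any turquoise look-alike of the part that bears lime_center alone.

How it is judged:
At the end, for the whole second after the job is handed in: Each whole piece rests on the floor of the pan of its own kind (centre inside its walls, at most 25 mm past its middle towards the piece already there, 15 to 40 mm above its underside), released and still; each cut half is within 15 mm of where it lay (x of tomato_center in the frame of pan_tomato between -0.05 and 0.05 m and y of tomato_center in the frame of pan_tomato between -0.082 and 0.025 m and z of tomato_center in the frame of pan_tomato between 0.015 and 0.04 m and linear speed of each of tomato, onion, lime, tomato_half, onion_half, lime_half below 0.03 m/s and contact force between the fingers and tomato below 0.05 N and x of onion_center in the frame of pan_onion between -0.05 and 0.05 m and y of onion_center in the frame of pan_onion between -0.082 and 0.025 m and z of onion_center in the frame of pan_onion between 0.015 and 0.04 m and contact force between the fingers and onion below 0.05 N and x of lime_center in the frame of pan_lime between -0.05 and 0.05 m and y of lime_center in the frame of pan_lime between -0.082 and 0.025 m and z of lime_center in the frame of pan_lime between 0.015 and 0.04 m and contact force between the fingers and lime below 0.05 N and distance of each of tomato_half_center, onion_half_center, lime_half_center from where it was at the start of the episode below 0.015 m); the robot touches nothing.
It fails at once if a cut half moved 15 mm or more from where it lay (distance of any of tomato_half_center, onion_half_center, lime_half_center from where it was at the start of the episode above 0.015 m).
It fails at once if the whole tomato dropped or thrown (faster than 0.9 m/s while out of the fingers: a fall of about 40 mm) (linear speed of tomato above 0.9 m/s and contact force between the fingers and tomato below 0.05 N).
It fails at once if the whole red onion dropped or thrown (faster than 0.9 m/s while out of the fingers: a fall of about 40 mm) (linear speed of onion above 0.9 m/s and contact force between the fingers and onion below 0.05 N).
It fails at once if the whole lime dropped or thrown (faster than 0.9 m/s while out of the fingers: a fall of about 40 mm) (linear speed of lime above 0.9 m/s and contact force between the fingers and lime below 0.05 N).
It also fails if it takes over 99 s, if anything falls off the work surface, if the arm or the gripper's body presses on something with over 40 N, if the wrist force passes 120 N, or if a joint passes its speed limit or range.

## Working session

There is one attempt and no reset: what is moved stays moved. The work goes in short steps, Python scripts to look and compute and a tool call to move; the robot and the scene stay as the last step left them, time stands still between calls to the robot, and variables do not carry over. Pictures are saved under pics/ and viewed, about 12 in all and at most 16, crops included, and the job is handed in when it is done.

Besides the shell and the picture viewer there is one more tool, called after "Call:" as name([rows], argument=value, ...), one row to a line, values as JSON. arm_command: Moves the arm, as the interface text tells. Its arguments: {"type":"object","properties":{"plan":{"type":"array","items":{"type":"array","items":{"type":"array","items":{"type":"number"}}}},"squeeze":{"type":"number"}},"required":["plan"]}

```bash
mkdir -p pics; cat > h.py <<'E'
import numpy as np, cv2
from station import *
def world(cam,p):
    return (np.array(calibration(cam)["cam_to_world"])@np.r_[p,1])[:3]
def pix(cam,w):
    c=calibration(cam);p=np.linalg.inv(np.array(c["cam_to_world"]))@np.r_[w,1]
    s=p[:2]/p[2];s=s*(1+c["k1"]*(s@s));return np.array([c["fx"]*s[0]+c["cx"],c["fy"]*s[1]+c["cy"]])
def ray(cam,uv,z):
    c=calibration(cam);d=np.array([(uv[0]-c["cx"])/c["fx"],(uv[1]-c["cy"])/c["fy"]]);s=d.copy()
    for _ in range(20): s=d/(1+c["k1"]*(s@s))
    T=np.array(c["cam_to_world"]);r=T[:3,:3]@np.r_[s,1];o=T[:3,3];return o+r*(z-o[2])/r[2]
def save(cam,n): 
    im=get_image(cam);cv2.imwrite("pics/"+n,im[:,:,::-1]);return im
E
python3 - <<'E'
from h import *
a=save("scene","s1.png");b=save("top","t1.png")
for cam in("top","scene"):
  for n in "tomato_center onion_center lime_center tomato_half_center onion_half_center lime_half_center pan_tomato pan_onion pan_lime".split():
    for d in mark_of(cam,n)[:3]:
      w=world(cam,d["at"]);print(cam,n,round(d["conf"],2),w.round(3),pix(cam,w).round())
o=ctrl.get_obs();print(o["t"],o["tool_pos"],o["tool_rot"])
E
```

```text
top onion_center 0.7 [ 0.597 -0.021  0.039] [270. 143.]
top lime_center 0.68 [ 0.187 -0.333  0.025] [394. 303.]
top lime_center 0.64 [ 0.386 -0.557  0.02 ] [477. 223.]
top lime_center 0.51 [ 0.465 -0.134  0.038] [313. 192.]
top tomato_half_center 0.72 [ 0.613 -0.131  0.024] [312. 139.]
top lime_half_center 0.59 [ 0.609 -0.254  0.027] [358. 140.]
top pan_onion 0.85 [0.527 0.263 0.001] [164. 173.]
scene tomato_center 0.72 [ 0.485 -0.262  0.036] [276. 203.]
scene onion_center 0.93 [ 0.599 -0.015  0.044] [315. 274.]
scene onion_center 0.28 [ 0.466 -0.138  0.036] [312. 220.]
scene lime_center 0.72 [ 0.467 -0.134  0.037] [313. 221.]
scene lime_center 0.57 [ 0.184 -0.333  0.025] [323. 146.]
scene lime_center 0.46 [ 0.383 -0.554  0.026] [236. 148.]
scene tomato_half_center 0.74 [ 0.615 -0.131  0.03 ] [277. 256.]
scene onion_half_center 0.84 [ 0.471 -0.013  0.026] [347. 246.]
scene lime_half_center 0.76 [ 0.618 -0.253  0.023] [245. 235.]
scene pan_tomato 0.89 [0.637 0.25  0.001] [396. 362.]
scene pan_onion 0.66 [ 0.528  0.263 -0.   ] [426. 330.]
scene pan_lime 0.71 [ 0.42   0.274 -0.001] [451. 301.]
1.0 [ 0.20535373 -0.59028936  0.23133071] [ 2.03990746  0.34466744 -2.03990161]
```

View pics/t1.png

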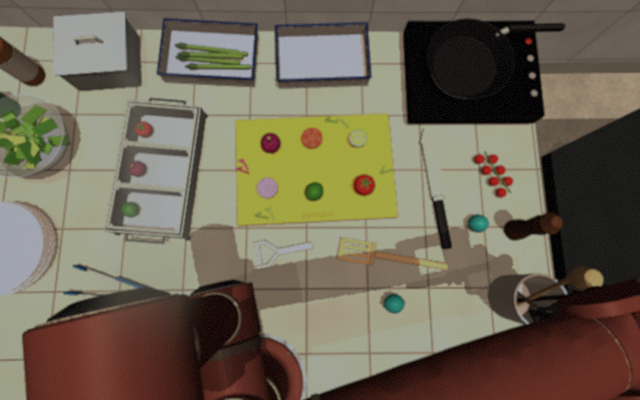

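View pics/s1.png

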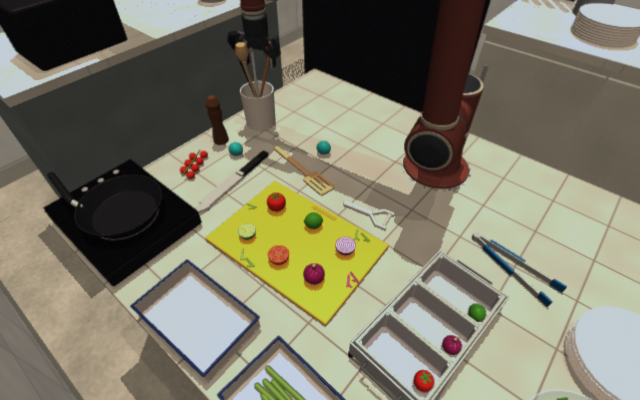

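The top view shows the whole onion at (270,143), tomato at (364,185) and lime at (314,191). The halves are at (312,139), (358,139) and (268,188). The turquoise decoys are off the board. The tomato, onion and lime pans run from top to bottom on the left. Next I'll refine the positions with masks in both cameras.

```bash
python3 - <<'E'
from h import *
from scipy.spatial.transform import Rotation as R
get_image("top");get_image("scene")
app={"tomato_center":(.485,-.262,.039),"onion_center":(.598,-.018,.039),"lime_center":(.466,-.135,.038),"onion_half_center":(.471,-.013,.0275),"tomato_half_center":(.614,-.131,.0275),"lime_half_center":(.615,-.253,.0265)}
for n,a in app.items():
  for cam in("top","scene"):
    u=pix(cam,np.array(a))
    for d in cut_out(cam,n)[:6]:
      m=cv2.connectedComponentsWithStats(d["mask"].astype(np.uint8))
      i=1+np.argmax(m[2][1:,4]);c=m[3][i];bb=m[2][i]
      if np.hypot(*(c-u))<14:
        box=np.array([bb[0]+bb[2]/2-.5,bb[1]+bb[3]/2-.5])
        print(n,cam,round(d["conf"],2),bb,"cen",ray(cam,c,a[2]).round(4),"box",ray(cam,box,a[2]).round(4))
for n in("pan_tomato","pan_onion","pan_lime"):
  for cam in("top","scene"):
    for d in mark_of(cam,n)[:2]: print(n,cam,round(d["conf"],2),world(cam,d["at"]).round(4))
# pan contents by top pixels
for p in((145,129),(138,169),(130,210)): print("inpan",ray("top",p,.022).round(3))
for p in((126,101),(206,107),(186,238),(107,234)): print("rim",ray("top",p,.064).round(3))
o=ctrl.get_obs();print(R.from_rotvec(o["tool_rot"]).as_matrix().round(3),o["opening"],o["t"])
im=get_image("top");cv2.imwrite("pics/t2.png",cv2.resize(im[80:250,90:410,::-1],None,fx=2.5,fy=2.5,interpolation=cv2.INTER_CUBIC))
E
```

```text
tomato_center top 0.54 [354 175  22  21 368] cen [ 0.4832 -0.2659  0.039 ] box [ 0.4838 -0.2662  0.039 ]
tomato_center scene 0.63 [267 192  18  19 262] cen [ 0.4825 -0.2667  0.039 ] box [ 0.4825 -0.2665  0.039 ]
onion_center top 0.66 [260 133  20  21 330] cen [ 0.5966 -0.0202  0.039 ] box [ 0.5972 -0.0197  0.039 ]
onion_center scene 0.59 [303 263  22  21 364] cen [ 0.5978 -0.0206  0.039 ] box [ 0.5974 -0.0208  0.039 ]
lime_center top 0.78 [305 183  19  19 290] cen [ 0.4671 -0.1362  0.038 ] box [ 0.4659 -0.1358  0.038 ]
lime_center scene 0.67 [304 212  19  17 253] cen [ 0.466  -0.1352  0.038 ] box [ 0.4665 -0.1354  0.038 ]
onion_half_center top 0.61 [256 178  21  21 344] cen [ 0.4798 -0.0123  0.0275] box [ 0.4791 -0.0113  0.0275]
onion_half_center scene 0.81 [335 235  22  21 357] cen [ 0.4708 -0.018   0.0275] box [ 0.4704 -0.0174  0.0275]
tomato_half_center top 0.62 [301 128  22  21 358] cen [ 0.6155 -0.1294  0.0275] box [ 0.6152 -0.1298  0.0275]
tomato_half_center scene 0.8 [268 245  21  20 332] cen [ 0.6084 -0.1333  0.0275] box [ 0.6089 -0.134   0.0275]
lime_half_center top 0.57 [350 130  17  18 238] cen [ 0.6135 -0.2541  0.0265] box [ 0.6141 -0.2541  0.0265]
lime_half_center scene 0.74 [238 224  18  16 240] cen [ 0.6083 -0.2561  0.0265] box [ 0.6091 -0.2554  0.0265]
pan_tomato top 0.72 [ 0.6366  0.2608 -0.0047]
pan_tomato scene 0.63 [ 0.6368  0.2546 -0.0023]
pan_onion top 0.61 [0.526  0.2659 0.0022]
pan_onion scene 0.78 [0.5304 0.2684 0.002 ]
pan_lime top 0.74 [ 0.4644 -0.1345  0.0376]
pan_lime top 0.55 [0.419  0.2761 0.0012]
pan_lime scene 0.75 [ 4.193e-01  2.746e-01 -2.000e-04]
inpan [0.641 0.312 0.022]
inpan [0.532 0.322 0.022]
inpan [0.424 0.333 0.022]
rim [0.7   0.346 0.064]
rim [0.685 0.142 0.064]
rim [0.348 0.174 0.064]
rim [0.359 0.362 0.064]
[[ 0.     0.329 -0.944]
 [ 0.    -0.944 -0.329]
 [-1.    -0.    -0.   ]] 0.08559996007742197 2.0
```

View pics/t2.png

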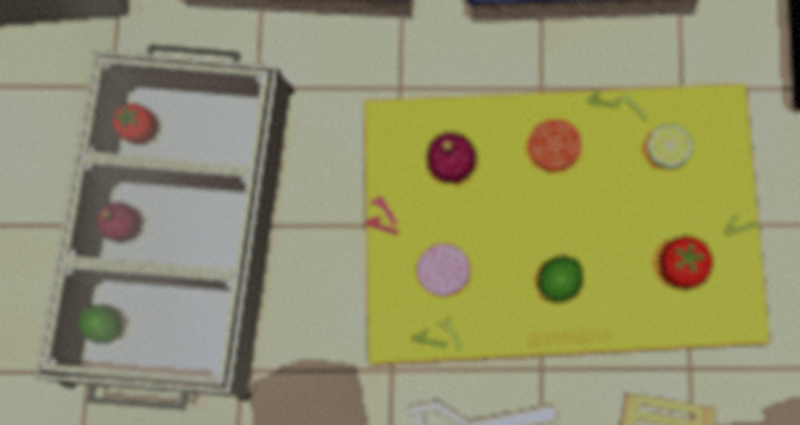

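Call:
arm_command([
  [[0, 0, 0, 6.2, 0, 0, 0.085], [0, 0, 0, 6.2, 0, 0, 0.085], [0, 0, 0, 6.2, 0, 0, 0.085], [0, 0, 0, 6.2, 0, 0, 0.085], [0, 0, 0, 0, 0, 0, 0.085]],
])

```text
t: 2.47
tool_pos: [0.2053, -0.5903, 0.2313]
tool_rot: [-2.161, 0.128, 2.161]
contact_force: [0.4, 0.3, -0.2]
opening: 0.0849
```

```bash
cat > go.py <<'E'
import sys,numpy as np
from station import ctrl
from scipy.spatial.transform import Rotation as R
o=ctrl.get_obs();M=R.from_rotvec(o["tool_rot"]).as_matrix();p=np.array(o["tool_pos"])
y=np.array([-.092,-.9958,0]);x=np.array([0,0,-1.]);T=np.c_[x,y,np.cross(x,y)]
print("t",round(o["t"],2),"p",p.round(4),"open",round(o["opening"],4),"F",np.round(o["contact_force"],1),"q",np.round(o["q"],2))
print("turn deg",np.degrees(R.from_matrix(M.T@T).as_rotvec()).round(2))
for a in sys.argv[1:]:
    w=np.array(eval(a));d=M.T@(w-p);print(a,"tool shift mm",(d*1e3).round(1));p=w
E
python3 go.py .483,-.266,.12 .483,-.266,.018
```

```text
t 2.47 p [ 0.2053 -0.5903  0.2313] open 0.0849 F [ 0.4  0.3 -0.2] q [-1.36  0.05  1.61 -0.    1.48  0.33]
turn deg [-1.49  0.    0.  ]
.483,-.266,.12 tool shift mm [ 111.3 -354.7 -237.5]
.483,-.266,.018 tool shift mm [102.   0.  -0.]
```

Call:
arm_command([
  [[0.0074, -0.0236, -0.0158, -1.5, 0, 0, 0.085], [0.0074, -0.0236, -0.0158, 0, 0, 0, 0.085], [0.0074, -0.0236, -0.0158, 0, 0, 0, 0.085], [0.0074, -0.0236, -0.0158, 0, 0, 0, 0.085], [0.0074, -0.0236, -0.0158, 0, 0, 0, 0.085], [0.0074, -0.0236, -0.0158, 0, 0, 0, 0.085], [0.0074, -0.0236, -0.0158, 0, 0, 0, 0.085], [0.0074, -0.0236, -0.0158, 0, 0, 0, 0.085], [0.0074, -0.0236, -0.0158, 0, 0, 0, 0.085], [0.0074, -0.0236, -0.0158, 0, 0, 0, 0.085], [0.0074, -0.0236, -0.0158, 0, 0, 0, 0.085], [0.0074, -0.0236, -0.0158, 0, 0, 0, 0.085], [0.0074, -0.0236, -0.0158, 0, 0, 0, 0.085], [0.0074, -0.0236, -0.0158, 0, 0, 0, 0.085], [0.0074, -0.0236, -0.0158, 0, 0, 0, 0.085], [0, 0, 0, 0, 0, 0, 0.085], [0, 0, 0, 0, 0, 0, 0.085]],
])

```text
t: 3.88
tool_pos: [0.4782, -0.2423, 0.1165]
tool_rot: [-2.208, 0.057, 2.2]
contact_force: [-1.5, -0.9, 0.4]
opening: 0.0852
```

```bash
python3 go.py .483,-.266,.06 .483,-.266,.018
```

```text
t 3.88 p [ 0.4782 -0.2423  0.1165] open 0.0852 F [-1.5 -0.9  0.4] q [-0.6  -0.06  1.93 -0.01  1.27  1.01]
turn deg [ 2.83 -0.21 -0.48]
.483,-.266,.06 tool shift mm [56.7 23.  -5.6]
.483,-.266,.018 tool shift mm [42.  -0.4  0.1]
```

Call:
arm_command([
  [[0.008, 0.0115, -0.0028, 2.8, -0.2, -0.5, 0.085], [0.008, 0.0115, -0.0028, 0, 0, 0, 0.085], [0, 0, 0, 0, 0, 0, 0.085], [0, 0, 0, 0, 0, 0, 0.085]],
])

```text
t: 4.22
tool_pos: [0.4821, -0.2686, 0.1011]
tool_rot: [-2.179, 0.096, 2.176]
contact_force: [0.5, 0.4, 0.7]
opening: 0.085
```

```bash
python3 go.py .483,-.266,.06 .483,-.266,.018
```

```text
t 4.22 p [ 0.4821 -0.2686  0.1011] open 0.085 F [0.5 0.4 0.7] q [-0.64 -0.    1.9  -0.    1.25  1.01]
turn deg [ 0.3  -0.07 -0.06]
.483,-.266,.06 tool shift mm [41.1 -2.7 -0.7]
.483,-.266,.018 tool shift mm [42.  -0.   0.1]
```

Call:
arm_command([
  [[0.01, -0.0027, -0.0007, 0.3, 0, 0, 0.085], [0.012, 0, 0, 0, 0, 0, 0.085], [0.012, 0, 0, 0, 0, 0, 0.085], [0.012, 0, 0, 0, 0, 0, 0.085], [0.012, 0, 0, 0, 0, 0, 0.085], [0.008, 0, 0, 0, 0, 0, 0.085], [0.006, 0, 0, 0, 0, 0, 0.085], [0.003, 0, 0, 0, 0, 0, 0.085], [0, 0, 0, 0, 0, 0, 0.085], [0, 0, 0, 0, 0, 0, 0.085]],
])

```text
t: 5.05
tool_pos: [0.4806, -0.2654, 0.0165]
tool_rot: [-2.172, 0.099, 2.176]
contact_force: [0.2, 0.1, -0.0]
opening: 0.0856
```

```bash
python3 go.py .483,-.266,.018; python3 -c "
from h import *
im=get_image('scene');cv2.imwrite('pics/s3.png',cv2.resize(im[130:330,180:420,::-1],None,fx=3,fy=3))"
```

```text
t 5.05 p [ 0.4806 -0.2654  0.0165] open 0.0856 F [ 0.2  0.1 -0. ] q [-0.64  0.11  1.94 -0.    1.09  1.02]
turn deg [0.02 0.12 0.07]
.483,-.266,.018 tool shift mm [-1.5  0.3 -2.5]
```

View pics/s3.png

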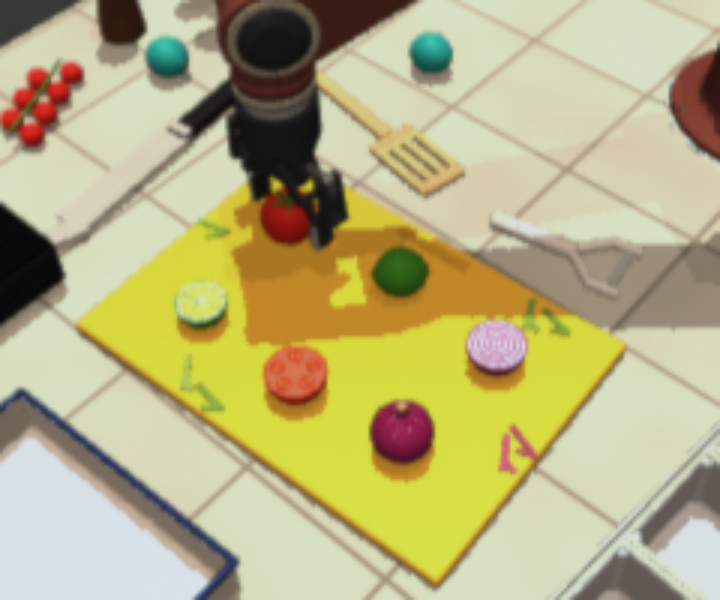

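The tomato sits between the open fingers, at about crop (287,215). Closing now.

Call:
arm_command([
  [[-0.001, 0, -0.0025, 0, 0, 0, 0.06], [0, 0, 0, 0, 0, 0, 0.045], [0, 0, 0, 0, 0, 0, 0.045], [0, 0, 0, 0, 0, 0, 0.045], [0, 0, 0, 0, 0, 0, 0.045], [0, 0, 0, 0, 0, 0, 0.045], [-0.006, 0, 0, 0, 0, 0, 0.045], [-0.01, 0, 0, 0, 0, 0, 0.045], [-0.012, 0, 0, 0, 0, 0, 0.045], [-0.012, 0, 0, 0, 0, 0, 0.045], [-0.012, 0, 0, 0, 0, 0, 0.045], [-0.012, 0, 0, 0, 0, 0, 0.045], [-0.012, 0, 0, 0, 0, 0, 0.045], [-0.012, 0, 0, 0, 0, 0, 0.045], [-0.012, 0, 0, 0, 0, 0, 0.045], [0, 0, 0, 0, 0, 0, 0.045]],
], squeeze=40)

```text
t: 6.43
tool_pos: [0.4857, -0.2673, 0.1342]
tool_rot: [-2.183, 0.104, 2.17]
contact_force: [-0.0, 0.5, -1.3]
opening: 0.0542
```

```bash
python3 go.py .634,.2335,.125; python3 -c "
from h import *
im=get_image('scene');cv2.imwrite('pics/s4.png',cv2.resize(im[130:330,180:420,::-1],None,fx=3,fy=3))"
```

```text
t 6.43 p [ 0.4857 -0.2673  0.1342] open 0.0542 F [-0.   0.5 -1.3] q [-0.64 -0.04  1.87 -0.    1.3   1.03]
turn deg [ 0.02 -0.36 -0.22]
.634,.2335,.125 tool shift mm [   7.8 -512.3 -101.8]
```

View pics/s4.png

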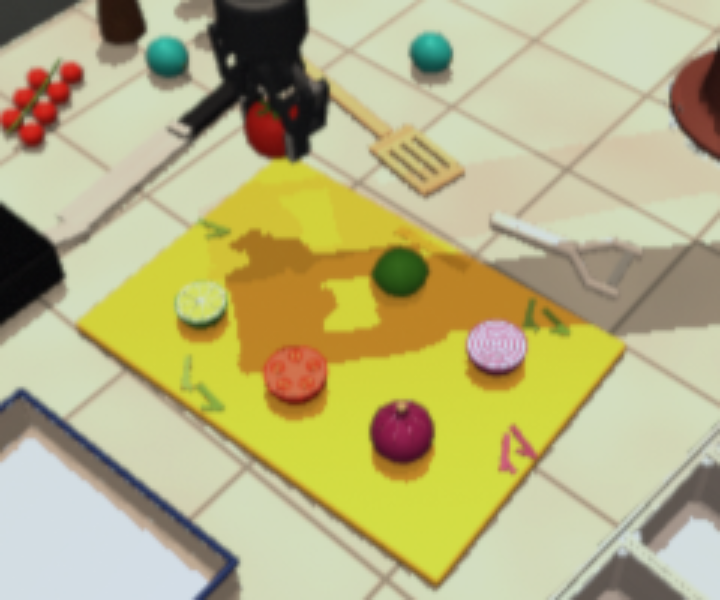

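Call:
arm_command([
  [[0, -0.01, -0.002, 0, -0.3, -0.2, 0.045], [0, -0.02, -0.004, 0, 0, 0, 0.045], [0, -0.027, -0.0054, 0, 0, 0, 0.045], [0, -0.027, -0.0054, 0, 0, 0, 0.045], [0, -0.027, -0.0054, 0, 0, 0, 0.045], [0, -0.027, -0.0054, 0, 0, 0, 0.045], [0, -0.027, -0.0054, 0, 0, 0, 0.045], [0, -0.027, -0.0054, 0, 0, 0, 0.045], [0, -0.027, -0.0054, 0, 0, 0, 0.045], [0, -0.027, -0.0054, 0, 0, 0, 0.045], [0, -0.027, -0.0054, 0, 0, 0, 0.045], [0, -0.027, -0.0054, 0, 0, 0, 0.045], [0, -0.027, -0.0054, 0, 0, 0, 0.045], [0, -0.027, -0.0054, 0, 0, 0, 0.045], [0, -0.027, -0.0054, 0, 0, 0, 0.045], [0, -0.027, -0.0054, 0, 0, 0, 0.045], [0, -0.027, -0.0054, 0, 0, 0, 0.045], [0, -0.02, -0.004, 0, 0, 0, 0.045], [0, -0.012, -0.002, 0, 0, 0, 0.045], [0, 0, 0, 0, 0, 0, 0.045]],
])

```text
t: 8.15
tool_pos: [0.6105, 0.2255, 0.1084]
tool_rot: [-2.12, 0.093, 2.22]
contact_force: [-0.2, -0.6, -1.3]
opening: 0.0544
```

```bash
python3 go.py .634,.2335,.125
```

```text
t 8.15 p [0.6105 0.2255 0.1084] open 0.0544 F [-0.2 -0.6 -1.3] q [0.23 0.24 1.62 0.02 1.33 1.89]
turn deg [-0.04  2.67  0.29]
.634,.2335,.125 tool shift mm [-17.5 -10.2 -21.9]
```

Call:
arm_command([
  [[-0.003, -0.005, -0.011, 0, 2.7, 0.3, 0.045], [0, -0.005, -0.011, 0, 0, 0, 0.045], [0, 0, 0, 0, 0, 0, 0.045], [0, 0, 0, 0, 0, 0, 0.045]],
])

```text
t: 8.48
tool_pos: [0.6303, 0.2325, 0.1064]
tool_rot: [-2.169, 0.105, 2.184]
contact_force: [-0.9, -0.5, -1.2]
opening: 0.0544
```

```bash
python3 go.py .634,.2335,.1 .634,.2335,.006;python3 -c "
from h import *
im=get_image('scene');cv2.imwrite('pics/s5.png',cv2.resize(im[200:400,310:550,::-1],None,fx=3,fy=3))"
```

```text
t 8.48 p [0.6303 0.2325 0.1064] open 0.0544 F [-0.9 -0.5 -1.2] q [ 0.24  0.26  1.59 -0.    1.29  1.91]
turn deg [ 0.02  0.36 -0.29]
.634,.2335,.1 tool shift mm [ 6.4 -1.4 -3.6]
.634,.2335,.006 tool shift mm [94.  -0.5 -0.6]
```

View pics/s5.png

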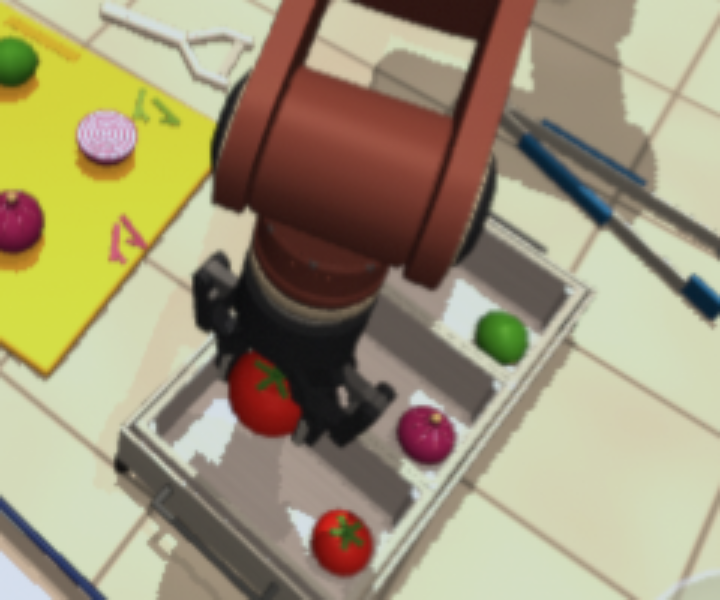

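Call:
arm_command([
  [[0.008, -0.0014, -0.0036, 0, 0.3, -0.3, 0.045], [0.012, 0, 0, 0, 0, 0, 0.045], [0.012, 0, 0, 0, 0, 0, 0.045], [0.012, 0, 0, 0, 0, 0, 0.045], [0.012, 0, 0, 0, 0, 0, 0.045], [0.01, 0, 0, 0, 0, 0, 0.045], [0.006, 0, 0, 0, 0, 0, 0.045], [0.003, 0, 0, 0, 0, 0, 0.045], [0, 0, 0, 0, 0, 0, 0.045], [0, 0, 0, 0, 0, 0, 0.045]],
])

```text
t: 9.37
tool_pos: [0.6297, 0.2299, 0.0187]
tool_rot: [-2.164, 0.106, 2.184]
contact_force: [-0.4, 0.4, -0.6]
opening: 0.0543
```

```bash
python3 go.py .634,.2335,.006
```

```text
t 9.37 p [0.6297 0.2299 0.0187] open 0.0543 F [-0.4  0.4 -0.6] q [0.24 0.37 1.63 0.   1.16 1.9 ]
turn deg [-0.17  0.52 -0.15]
.634,.2335,.006 tool shift mm [12.7 -4.  -4. ]
```

Call:
arm_command([
  [[0.003, -0.003, -0.004, 0, 0.4, 0, 0.045], [0.003, 0, 0, 0, 0, 0, 0.045], [0.003, 0, 0, 0, 0, 0, 0.045], [0.002, 0, 0, 0, 0, 0, 0.045], [0, 0, 0, 0, 0, 0, 0.045], [0, 0, 0, 0, 0, 0, 0.045]],
])

```text
t: 9.87
tool_pos: [0.6375, 0.2343, 0.011]
tool_rot: [-2.179, 0.103, 2.167]
contact_force: [1.2, 0.5, -0.6]
opening: 0.0542
```

```bash
python3 go.py .634,.2335,.006
```

```text
t 9.87 p [0.6375 0.2343 0.011 ] open 0.0542 F [ 1.2  0.5 -0.6] q [ 0.24  0.39  1.62 -0.    1.13  1.91]
turn deg [-0.14 -0.32  0.02]
.634,.2335,.006 tool shift mm [5.  1.2 3.5]
```

Call:
arm_command([
  [[0.002, 0.001, 0.002, 0, 0, 0, 0.045], [0.002, 0, 0, 0, 0, 0, 0.045], [0.001, 0, 0, 0, 0, 0, 0.045], [0, 0, 0, 0, 0, 0, 0.045]],
])

```text
t: 10.2
tool_pos: [0.6371, 0.2349, 0.0078]
tool_rot: [-2.183, 0.099, 2.161]
contact_force: [0.9, 1.4, -0.1]
opening: 0.0542
```

```bash
python3 go.py .634,.2335,.006
```

```text
t 10.2 p [0.6371 0.2349 0.0078] open 0.0542 F [ 0.9  1.4 -0.1] q [ 0.24  0.39  1.62 -0.    1.12  1.91]
turn deg [-0.13 -0.57  0.2 ]
.634,.2335,.006 tool shift mm [1.8 1.7 3. ]
```

Call:
arm_command([
  [[0.001, 0, 0, 0, 0, 0, 0.045], [0.0005, 0, 0, 0, 0, 0, 0.045], [0, 0, 0, 0, 0, 0, 0.058], [0, 0, 0, 0, 0, 0, 0.064], [0, 0, 0, 0, 0, 0, 0.07], [0, 0, 0, 0, 0, 0, 0.07], [0, 0, 0, 0, 0, 0, 0.07], [0, 0, 0, 0, 0, 0, 0.07], [-0.005, 0, 0, 0, 0, 0, 0.07], [-0.012, 0, 0, 0, 0, 0, 0.07], [-0.015, 0, 0, 0, 0, 0, 0.07], [-0.015, 0, 0, 0, 0, 0, 0.07], [-0.015, 0, 0, 0, 0, 0, 0.07], [-0.015, 0, 0, 0, 0, 0, 0.07], [-0.015, 0, 0, 0, 0, 0, 0.07], [-0.015, 0, 0, 0, 0, 0, 0.075], [-0.01, 0, 0, 0, 0, 0, 0.085], [0, 0, 0, 0, 0, 0, 0.085]],
])

```text
t: 11.7
tool_pos: [0.6368, 0.2369, 0.1406]
tool_rot: [-2.182, 0.09, 2.146]
contact_force: [1.0, 0.0, 0.3]
opening: 0.085
```

```bash
python3 go.py .597,-.02,.13 .597,-.02,.0175;python3 -c "
from h import *
im=get_image('scene');cv2.imwrite('pics/s6.png',cv2.resize(im[200:400,310:550,::-1],None,fx=3,fy=3))"
```

```text
t 11.7 p [0.6368 0.2369 0.1406] open 0.085 F [1.  0.  0.3] q [0.24 0.23 1.57 0.01 1.32 1.91]
turn deg [-0.34 -0.91  0.87]
.597,-.02,.13 tool shift mm [  6.4 259.7  14.6]
.597,-.02,.0175 tool shift mm [112.5   1.7   1.8]
```

View pics/s6.png

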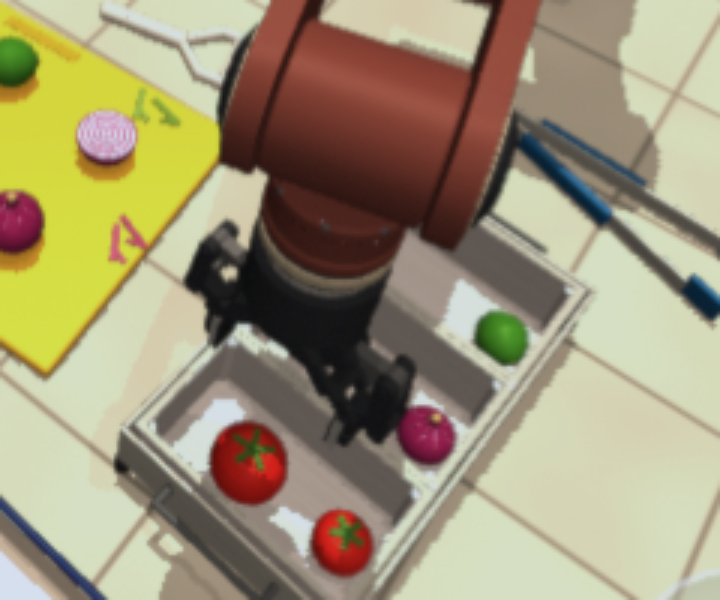

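The tomato rests in its pan, at crop (248,462). Next is the onion.

Call:
arm_command([
  [[0, 0.01, 0.0006, -0.3, -0.9, 0.8, 0.085], [0, 0.02, 0.0012, 0, 0, 0, 0.085], [0, 0.026, 0.0015, 0, 0, 0, 0.085], [0, 0.026, 0.0015, 0, 0, 0, 0.085], [0, 0.026, 0.0015, 0, 0, 0, 0.085], [0, 0.026, 0.0015, 0, 0, 0, 0.085], [0, 0.026, 0.0015, 0, 0, 0, 0.085], [0, 0.026, 0.0015, 0, 0, 0, 0.085], [0, 0.026, 0.0015, 0, 0, 0, 0.085], [0, 0.02, 0.001, 0, 0, 0, 0.085], [0, 0.012, 0.0006, 0, 0, 0, 0.085], [0, 0.006, 0, 0, 0, 0, 0.085], [0, 0, 0, 0, 0, 0, 0.085], [0, 0, 0, 0, 0, 0, 0.085]],
])

```text
t: 12.92
tool_pos: [0.5869, -0.0277, 0.1245]
tool_rot: [-2.138, 0.105, 2.219]
contact_force: [0.5, 0.7, 0.1]
opening: 0.0848
```

```bash
python3 go.py .597,-.02,.1 .597,-.02,.0175
```

```text
t 12.92 p [ 0.5869 -0.0277  0.1245] open 0.0848 F [0.5 0.7 0.1] q [-0.17  0.08  1.77 -0.01  1.33  1.49]
turn deg [ 0.16  2.13 -0.48]
.597,-.02,.1 tool shift mm [ 24.1  -8.7 -10.3]
.597,-.02,.0175 tool shift mm [82.4 -0.7 -3.1]
```

Call:
arm_command([
  [[0, -0.004, -0.005, 0.1, 2.1, -0.5, 0.085], [0, -0.004, -0.005, 0, 0, 0, 0.085], [0, 0, 0, 0, 0, 0, 0.085], [0, 0, 0, 0, 0, 0, 0.085]],
])

```text
t: 13.25
tool_pos: [0.5981, -0.0169, 0.1235]
tool_rot: [-2.174, 0.093, 2.179]
contact_force: [-0.8, 0.3, 0.5]
opening: 0.085
```

```bash
python3 go.py .597,-.02,.1 .597,-.02,.0175
```

```text
t 13.25 p [ 0.5981 -0.0169  0.1235] open 0.085 F [-0.8  0.3  0.5] q [-0.15  0.08  1.77  0.    1.29  1.5 ]
turn deg [0.29 0.14 0.08]
.597,-.02,.1 tool shift mm [23.5  3.2  0.8]
.597,-.02,.0175 tool shift mm [82.5  0.1 -0.2]
```

Call:
arm_command([
  [[0.006, 0.003, 0.0008, 0.3, 0, 0, 0.085], [0.012, 0, 0, 0, 0, 0, 0.085], [0.014, 0, 0, 0, 0, 0, 0.085], [0.014, 0, 0, 0, 0, 0, 0.085], [0.014, 0, 0, 0, 0, 0, 0.085], [0.014, 0, 0, 0, 0, 0, 0.085], [0.012, 0, 0, 0, 0, 0, 0.085], [0.008, 0, 0, 0, 0, 0, 0.085], [0.004, 0, 0, 0, 0, 0, 0.085], [0.001, 0, 0, 0, 0, 0, 0.085], [0, 0, 0, 0, 0, 0, 0.085], [0, 0, 0, 0, 0, 0, 0.085]],
])

```text
t: 14.25
tool_pos: [0.5951, -0.0181, 0.0133]
tool_rot: [-2.166, 0.096, 2.184]
contact_force: [-0.0, 0.7, -1.0]
opening: 0.0851
```

```bash
python3 go.py .597,-.02,.0175
```

```text
t 14.25 p [ 0.5951 -0.0181  0.0133] open 0.0851 F [-0.   0.7 -1. ] q [-0.16  0.22  1.82  0.    1.11  1.5 ]
turn deg [0.14 0.46 0.05]
.597,-.02,.0175 tool shift mm [-4.2  1.7 -2.1]
```

Call:
arm_command([
  [[-0.004, 0.0015, -0.002, 0, 0.4, 0, 0.085], [0, 0, 0, 0, 0, 0, 0.07], [0, 0, 0, 0, 0, 0, 0.045], [0, 0, 0, 0, 0, 0, 0.045], [0, 0, 0, 0, 0, 0, 0.045], [0, 0, 0, 0, 0, 0, 0.045], [0, 0, 0, 0, 0, 0, 0.045]],
])

```text
t: 14.83
tool_pos: [0.6004, -0.0205, 0.0224]
tool_rot: [-2.184, 0.098, 2.167]
contact_force: [0.2, 1.0, -1.3]
opening: 0.0522
```

```bash
python3 go.py .5255,.243,.14
```

```text
t 14.83 p [ 0.6004 -0.0205  0.0224] open 0.0522 F [ 0.2  1.  -1.3] q [-0.16  0.21  1.82  0.    1.11  1.5 ]
turn deg [ 0.13 -0.44  0.02]
.5255,.243,.14 tool shift mm [-118.3 -255.8   97.3]
```

Call:
arm_command([
  [[-0.008, 0, 0, 0, -0.4, 0, 0.045], [-0.014, 0, 0, 0, 0, 0, 0.045], [-0.016, 0, 0, 0, 0, 0, 0.045], [-0.016, 0, 0, 0, 0, 0, 0.045], [-0.016, 0, 0, 0, 0, 0, 0.045], [-0.016, 0, 0, 0, 0, 0, 0.045], [-0.016, 0, 0, 0, 0, 0, 0.045], [-0.01, -0.01, 0.004, 0, 0, 0, 0.045], [0, -0.02, 0.008, 0, 0, 0, 0.045], [0, -0.026, 0.01, 0, 0, 0, 0.045], [0, -0.026, 0.01, 0, 0, 0, 0.045], [0, -0.026, 0.01, 0, 0, 0, 0.045], [0, -0.026, 0.01, 0, 0, 0, 0.045], [0, -0.026, 0.01, 0, 0, 0, 0.045], [0, -0.026, 0.01, 0, 0, 0, 0.045], [0, -0.026, 0.01, 0, 0, 0, 0.045], [0, -0.022, 0.008, 0, 0, 0, 0.045], [0, -0.01, 0.004, 0, 0, 0, 0.045], [0, 0, 0, 0, 0, 0, 0.045], [0, 0, 0, 0, 0, 0, 0.045]],
])

```text
t: 16.5
tool_pos: [0.5184, 0.2479, 0.1438]
tool_rot: [-2.162, 0.095, 2.185]
contact_force: [0.6, 0.1, -0.6]
opening: 0.0527
```

```bash
python3 go.py .5255,.243,.1 .5255,.243,.0075
```

```text
t 16.5 p [0.5184 0.2479 0.1438] open 0.0527 F [ 0.6  0.1 -0.6] q [0.31 0.01 1.81 0.01 1.33 1.97]
turn deg [0.1  0.61 0.13]
.5255,.243,.1 tool shift mm [43.7  4.4 -8. ]
.5255,.243,.0075 tool shift mm [92.5  0.2 -1. ]
```

Descend to about 0.025, correcting as it goes.

Call:
arm_command([
  [[0.004, 0.004, -0.007, 0, 0.6, 0, 0.045], [0.01, 0, 0, 0, 0, 0, 0.045], [0.013, 0, 0, 0, 0, 0, 0.045], [0.013, 0, 0, 0, 0, 0, 0.045], [0.013, 0, 0, 0, 0, 0, 0.045], [0, 0, 0, 0, 0, 0, 0.045], [0, 0, 0, 0, 0, 0, 0.045]],
])

```text
t: 17.08
tool_pos: [0.5263, 0.2363, 0.0827]
tool_rot: [-2.169, 0.108, 2.174]
contact_force: [-0.4, 0.5, -0.5]
opening: 0.0522
```

```bash
python3 go.py .5255,.243,.0075;python3 -c "
from h import *
im=get_image('scene');cv2.imwrite('pics/s7.png',cv2.resize(im[200:400,310:550,::-1],None,fx=3,fy=3))"
```

```text
t 17.08 p [0.5263 0.2363 0.0827] open 0.0522 F [-0.4  0.5 -0.5] q [ 0.29  0.08  1.84 -0.    1.22  1.96]
turn deg [-0.37  0.14 -0.07]
.5255,.243,.0075 tool shift mm [75.2 -6.7  1.3]
```

View pics/s7.png

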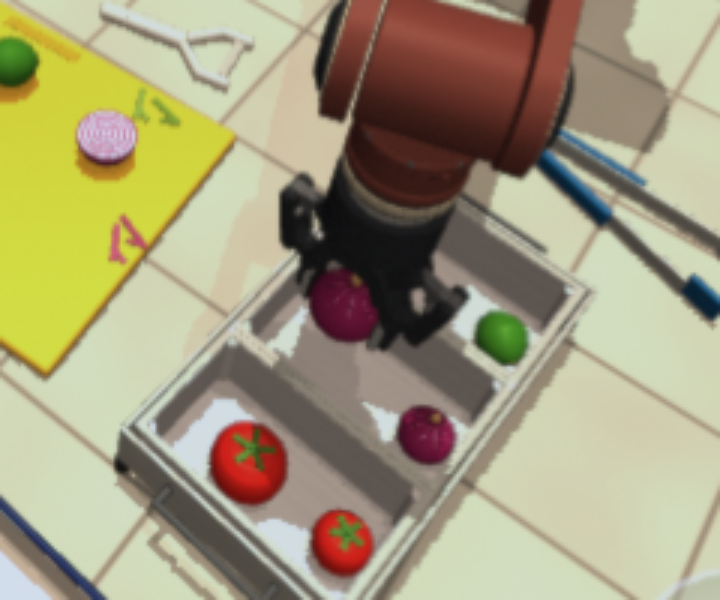

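The onion is held above its own pan. Continuing down, with y corrected.

Call:
arm_command([
  [[0.006, -0.006, 0.001, -0.3, 0, 0, 0.045], [0.011, 0, 0, 0, 0, 0, 0.045], [0.011, 0, 0, 0, 0, 0, 0.045], [0.011, 0, 0, 0, 0, 0, 0.045], [0.01, 0, 0, 0, 0, 0, 0.045], [0.007, 0, 0, 0, 0, 0, 0.045], [0.004, 0, 0, 0, 0, 0, 0.045], [0.002, 0, 0, 0, 0, 0, 0.045], [0, 0, 0, 0, 0, 0, 0.045], [0, 0, 0, 0, 0, 0, 0.045]],
])

```text
t: 17.97
tool_pos: [0.5255, 0.2429, 0.0138]
tool_rot: [-2.171, 0.102, 2.178]
contact_force: [0.3, 0.7, -0.5]
opening: 0.052
```

```bash
python3 go.py .5255,.243,.0075
```

```text
t 17.97 p [0.5255 0.2429 0.0138] open 0.052 F [ 0.3  0.7 -0.5] q [ 0.3   0.18  1.87 -0.    1.1   1.97]
turn deg [-0.03  0.17 -0.08]
.5255,.243,.0075 tool shift mm [ 6.3 -0.1  0. ]
```

Call:
arm_command([
  [[0.002, 0, 0, 0, 0, 0, 0.045], [0.002, 0, 0, 0, 0, 0, 0.045], [0.0015, 0, 0, 0, 0, 0, 0.045], [0, 0, 0, 0, 0, 0, 0.045], [0, 0, 0, 0, 0, 0, 0.045]],
])

```text
t: 18.38
tool_pos: [0.5271, 0.2434, 0.0099]
tool_rot: [-2.175, 0.101, 2.173]
contact_force: [0.2, 0.8, -0.2]
opening: 0.0521
```

```bash
python3 go.py .5255,.243,.0075
```

```text
t 18.38 p [0.5271 0.2434 0.0099] open 0.0521 F [ 0.2  0.8 -0.2] q [ 0.3   0.19  1.86 -0.    1.09  1.97]
turn deg [-0.03 -0.04  0.  ]
.5255,.243,.0075 tool shift mm [2.4 0.5 1.6]
```

Call:
arm_command([
  [[0.002, 0, 0, 0, 0, 0, 0.045], [0.001, 0, 0, 0, 0, 0, 0.045], [0, 0, 0, 0, 0, 0, 0.045], [0, 0, 0, 0, 0, 0, 0.045]],
])

```text
t: 18.72
tool_pos: [0.5287, 0.2438, 0.01]
tool_rot: [-2.177, 0.1, 2.171]
contact_force: [-0.4, 0.5, -0.9]
opening: 0.052
```

```bash
python3 go.py .5255,.243,.0075
```

```text
t 18.72 p [0.5287 0.2438 0.01  ] open 0.052 F [-0.4  0.5 -0.9] q [ 0.3   0.19  1.86 -0.    1.09  1.97]
turn deg [-0.02 -0.17  0.03]
.5255,.243,.0075 tool shift mm [2.5 1.1 3.1]
```

Call:
arm_command([
  [[0.002, 0, 0.002, 0, 0, 0, 0.045], [0, 0, 0, 0, 0, 0, 0.045], [0, 0, 0, 0, 0, 0, 0.058], [0, 0, 0, 0, 0, 0, 0.064], [0, 0, 0, 0, 0, 0, 0.07], [0, 0, 0, 0, 0, 0, 0.07], [0, 0, 0, 0, 0, 0, 0.07], [0, 0, 0, 0, 0, 0, 0.07], [-0.005, 0, 0, 0, 0, 0, 0.07], [-0.012, 0, 0, 0, 0, 0, 0.07], [-0.015, 0, 0, 0, 0, 0, 0.07], [-0.015, 0, 0, 0, 0, 0, 0.07], [-0.015, 0, 0, 0, 0, 0, 0.07], [-0.015, 0, 0, 0, 0, 0, 0.07], [-0.015, 0, 0, 0, 0, 0, 0.07], [-0.015, 0, 0, 0, 0, 0, 0.075], [-0.01, 0, 0, 0, 0, 0, 0.085], [0, 0, 0, 0, 0, 0, 0.085]],
])

```text
t: 20.22
tool_pos: [0.5273, 0.246, 0.1384]
tool_rot: [-2.179, 0.092, 2.157]
contact_force: [0.2, 0.7, 0.5]
opening: 0.085
```

```bash
python3 go.py .4665,-.1355,.13 .4665,-.1355,.017;python3 -c "
from h import *
im=get_image('scene');cv2.imwrite('pics/s8.png',cv2.resize(im[180:400,230:550,::-1],None,fx=2.4,fy=2.4))"
```

```text
t 20.22 p [0.5273 0.246  0.1384] open 0.085 F [0.2 0.7 0.5] q [0.31 0.02 1.81 0.01 1.3  1.97]
turn deg [-0.18 -0.55  0.63]
.4665,-.1355,.13 tool shift mm [  3.9 385.6  24.2]
.4665,-.1355,.017 tool shift mm [113.    1.2   1.1]
```

View pics/s8.png

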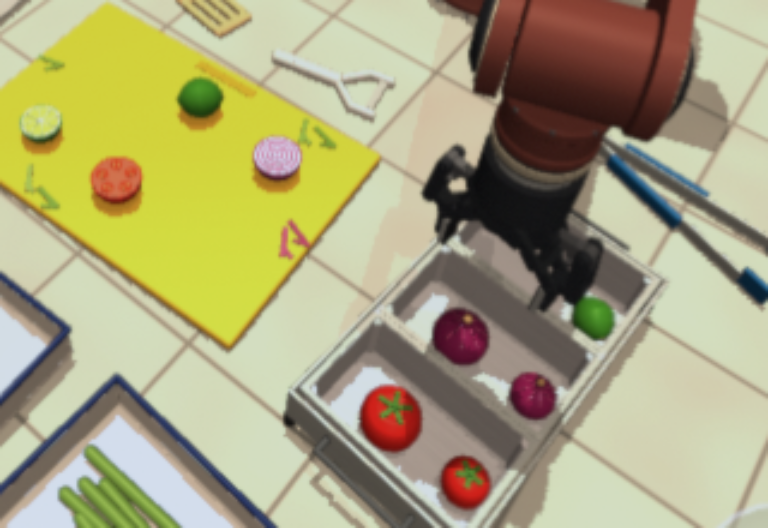

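The onion rests in its pan, at crop (460,335). The halves are undisturbed. Now the lime.

Call:
arm_command([
  [[0, 0.01, 0.0006, -0.2, -0.6, 0.6, 0.085], [0, 0.022, 0.0014, 0, 0, 0, 0.085], [0, 0.027, 0.0017, 0, 0, 0, 0.085], [0, 0.027, 0.0017, 0, 0, 0, 0.085], [0, 0.027, 0.0017, 0, 0, 0, 0.085], [0, 0.027, 0.0017, 0, 0, 0, 0.085], [0, 0.027, 0.0017, 0, 0, 0, 0.085], [0, 0.027, 0.0017, 0, 0, 0, 0.085], [0, 0.027, 0.0017, 0, 0, 0, 0.085], [0, 0.027, 0.0017, 0, 0, 0, 0.085], [0, 0.027, 0.0017, 0, 0, 0, 0.085], [0, 0.027, 0.0017, 0, 0, 0, 0.085], [0, 0.027, 0.0017, 0, 0, 0, 0.085], [0, 0.022, 0.0014, 0, 0, 0, 0.085], [0, 0.012, 0.001, 0, 0, 0, 0.085], [0, 0.004, 0, 0, 0, 0, 0.085], [0, 0, 0, 0, 0, 0, 0.085], [0, 0, 0, 0, 0, 0, 0.085]],
])

```text
t: 21.77
tool_pos: [0.4496, -0.1397, 0.1173]
tool_rot: [-2.121, 0.1, 2.231]
contact_force: [0.3, -0.7, 1.2]
opening: 0.0852
```

```bash
python3 go.py .4665,-.1355,.1 .4665,-.1355,.017
```

```text
t 21.77 p [ 0.4496 -0.1397  0.1173] open 0.0852 F [ 0.3 -0.7  1.2] q [-0.45 -0.19  2.04 -0.02  1.34  1.22]
turn deg [ 0.14  2.86 -0.27]
.4665,-.1355,.1 tool shift mm [ 16.4  -5.8 -17.3]
.4665,-.1355,.017 tool shift mm [82.9 -0.4 -4.1]
```

Call:
arm_command([
  [[0, -0.003, -0.008, 0.1, 2.8, -0.3, 0.085], [0, -0.003, -0.008, 0, 0, 0, 0.085], [0, 0, 0, 0, 0, 0, 0.085], [0, 0, 0, 0, 0, 0, 0.085]],
])

```text
t: 22.1
tool_pos: [0.4661, -0.1319, 0.1151]
tool_rot: [-2.17, 0.093, 2.18]
contact_force: [-1.2, 0.5, -0.3]
opening: 0.0852
```

```bash
python3 go.py .4665,-.1355,.1 .4665,-.1355,.017
```

```text
t 22.1 p [ 0.4661 -0.1319  0.1151] open 0.0852 F [-1.2  0.5 -0.3] q [-0.43 -0.19  2.04  0.    1.29  1.23]
turn deg [0.25 0.27 0.13]
.4665,-.1355,.1 tool shift mm [15.1  3.6 -0.8]
.4665,-.1355,.017 tool shift mm [83.   0.2 -0.4]
```

Call:
arm_command([
  [[0.006, 0.0035, -0.001, 0.2, 0.2, 0, 0.085], [0.012, 0, 0, 0, 0, 0, 0.085], [0.014, 0, 0, 0, 0, 0, 0.085], [0.014, 0, 0, 0, 0, 0, 0.085], [0.014, 0, 0, 0, 0, 0, 0.085], [0.012, 0, 0, 0, 0, 0, 0.085], [0.008, 0, 0, 0, 0, 0, 0.085], [0.005, 0, 0, 0, 0, 0, 0.085], [0.002, 0, 0, 0, 0, 0, 0.085], [0, 0, 0, 0, 0, 0, 0.085], [0, 0, 0, 0, 0, 0, 0.085]],
])

```text
t: 23.02
tool_pos: [0.4651, -0.1335, 0.018]
tool_rot: [-2.166, 0.092, 2.183]
contact_force: [0.1, 0.2, 0.2]
opening: 0.085
```

```bash
python3 go.py .4665,-.1355,.017
```

```text
t 23.02 p [ 0.4651 -0.1335  0.018 ] open 0.085 F [0.1 0.2 0.2] q [-0.43 -0.04  2.09  0.    1.1   1.22]
turn deg [0.24 0.45 0.18]
.4665,-.1355,.017 tool shift mm [ 1.   1.9 -1.5]
```

Call:
arm_command([
  [[0.001, 0.002, -0.0015, 0, 0, 0, 0.085], [0, 0, 0, 0, 0, 0, 0.06], [0, 0, 0, 0, 0, 0, 0.04], [0, 0, 0, 0, 0, 0, 0.04], [0, 0, 0, 0, 0, 0, 0.04], [0, 0, 0, 0, 0, 0, 0.04], [0, 0, 0, 0, 0, 0, 0.04], [0, 0, 0, 0, 0, 0, 0.04]],
])

```text
t: 23.68
tool_pos: [0.4694, -0.1372, 0.0205]
tool_rot: [-2.175, 0.095, 2.177]
contact_force: [0.1, 0.7, 0.1]
opening: 0.0464
```

```bash
python3 go.py .4665,-.1355,.13 .417,.253,.13
```

```text
t 23.68 p [ 0.4694 -0.1372  0.0205] open 0.0464 F [0.1 0.7 0.1] q [-0.44 -0.03  2.08  0.    1.1   1.22]
turn deg [0.24 0.06 0.03]
.4665,-.1355,.13 tool shift mm [-109.5   -1.5    3.1]
.417,.253,.13 tool shift mm [ 3.000e-01 -3.827e+02  8.340e+01]
```

Gripped at 46 mm, with the TCP at z ≈ 0.020. Lift, then check.

Call:
arm_command([
  [[-0.006, 0, 0, 0, 0, 0, 0.04], [-0.012, 0, 0, 0, 0, 0, 0.04], [-0.016, 0, 0, 0, 0, 0, 0.04], [-0.016, 0, 0, 0, 0, 0, 0.04], [-0.016, 0, 0, 0, 0, 0, 0.04], [-0.016, 0, 0, 0, 0, 0, 0.04], [-0.016, 0, 0, 0, 0, 0, 0.04], [-0.01, 0, 0, 0, 0, 0, 0.04], [0, 0, 0, 0, 0, 0, 0.04]],
])

```text
t: 24.43
tool_pos: [0.4671, -0.1361, 0.1333]
tool_rot: [-2.168, 0.093, 2.182]
contact_force: [0.4, 0.1, -0.7]
opening: 0.0467
```

```bash
python3 go.py .417,.253,.13;python3 -c "
from h import *
im=get_image('scene');cv2.imwrite('pics/s9.png',cv2.resize(im[130:330,180:420,::-1],None,fx=3,fy=3))"
```

```text
t 24.43 p [ 0.4671 -0.1361  0.1333] open 0.0467 F [ 0.4  0.1 -0.7] q [-0.44 -0.2   2.02  0.    1.33  1.22]
turn deg [0.25 0.37 0.14]
.417,.253,.13 tool shift mm [   4.7 -383.2   84. ]
```

View pics/s9.png

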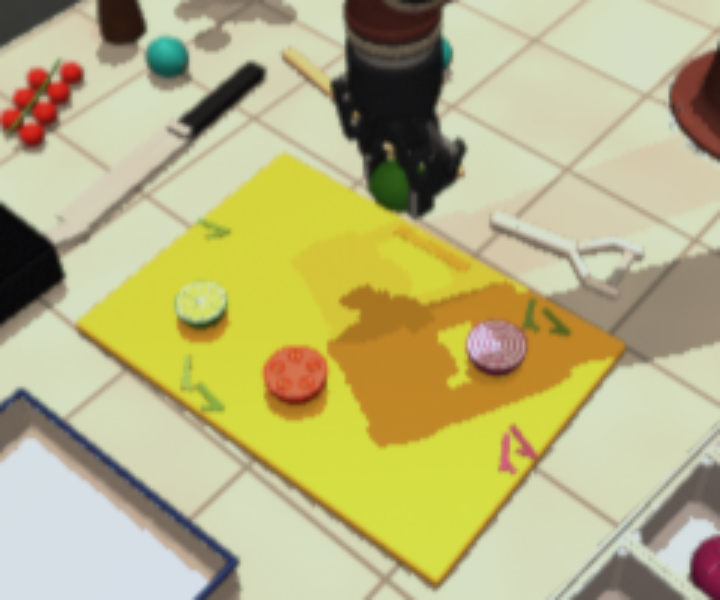

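The lime is held, at crop (390,186). Moving it to its pan.

Call:
arm_command([
  [[0, -0.01, 0.0022, 0, 0.3, 0, 0.04], [0, -0.02, 0.0044, 0, 0, 0, 0.04], [0, -0.027, 0.0059, 0, 0, 0, 0.04], [0, -0.027, 0.0059, 0, 0, 0, 0.04], [0, -0.027, 0.0059, 0, 0, 0, 0.04], [0, -0.027, 0.0059, 0, 0, 0, 0.04], [0, -0.027, 0.0059, 0, 0, 0, 0.04], [0, -0.027, 0.0059, 0, 0, 0, 0.04], [0, -0.027, 0.0059, 0, 0, 0, 0.04], [0, -0.027, 0.0059, 0, 0, 0, 0.04], [0, -0.027, 0.0059, 0, 0, 0, 0.04], [0, -0.027, 0.0059, 0, 0, 0, 0.04], [0, -0.027, 0.0059, 0, 0, 0, 0.04], [0, -0.024, 0.0055, 0, 0, 0, 0.04], [0, -0.015, 0.003, 0, 0, 0, 0.04], [0, -0.006, 0.001, 0, 0, 0, 0.04], [0, 0, 0, 0, 0, 0, 0.04], [0, 0, 0, 0, 0, 0, 0.04]],
])

```text
t: 25.98
tool_pos: [0.3947, 0.265, 0.1098]
tool_rot: [-2.131, 0.095, 2.219]
contact_force: [-0.5, 0.4, 0.2]
opening: 0.0465
```

```bash
python3 go.py .417,.253,.1 .417,.253,.008
```

```text
t 25.98 p [0.3947 0.265  0.1098] open 0.0465 F [-0.5  0.4  0.2] q [ 0.42 -0.18  2.05  0.02  1.31  2.08]
turn deg [ 0.2   2.31 -0.03]
.417,.253,.1 tool shift mm [  8.8  10.  -23.6]
.417,.253,.008 tool shift mm [91.9 -0.  -3.7]
```

Call:
arm_command([
  [[0, 0.004, -0.01, 0.2, 2.3, 0, 0.04], [0, 0.004, -0.01, 0, 0, 0, 0.04], [0, 0, 0, 0, 0, 0, 0.04], [0, 0, 0, 0, 0, 0, 0.04]],
])

```text
t: 26.32
tool_pos: [0.4138, 0.2515, 0.1073]
tool_rot: [-2.17, 0.107, 2.178]
contact_force: [0.5, 0.2, -0.6]
opening: 0.0464
```

```bash
python3 go.py .417,.253,.1 .417,.253,.008
```

```text
t 26.32 p [0.4138 0.2515 0.1073] open 0.0464 F [ 0.5  0.2 -0.6] q [ 0.39 -0.18  2.05 -0.    1.28  2.06]
turn deg [-0.19  0.19 -0.18]
.417,.253,.1 tool shift mm [ 7.3 -1.8 -3.1]
.417,.253,.008 tool shift mm [92.  -0.3 -0.3]
```

Call:
arm_command([
  [[0.008, -0.0018, -0.003, -0.2, 0.2, -0.2, 0.04], [0.012, 0, 0, 0, 0, 0, 0.04], [0.012, 0, 0, 0, 0, 0, 0.04], [0.012, 0, 0, 0, 0, 0, 0.04], [0.012, 0, 0, 0, 0, 0, 0.04], [0.011, 0, 0, 0, 0, 0, 0.04], [0.008, 0, 0, 0, 0, 0, 0.04], [0.005, 0, 0, 0, 0, 0, 0.04], [0.002, 0, 0, 0, 0, 0, 0.04], [0, 0, 0, 0, 0, 0, 0.04], [0, 0, 0, 0, 0, 0, 0.04]],
])

```text
t: 27.23
tool_pos: [0.4163, 0.2508, 0.0151]
tool_rot: [-2.167, 0.105, 2.178]
contact_force: [0.2, -0.0, -0.4]
opening: 0.0465
```

```bash
python3 go.py .417,.253,.008
```

```text
t 27.23 p [0.4163 0.2508 0.0151] open 0.0465 F [ 0.2 -0.  -0.4] q [ 0.39 -0.03  2.09  0.    1.09  2.05]
turn deg [-0.24  0.29 -0.02]
.417,.253,.008 tool shift mm [ 7.1 -2.3 -0.5]
```

Call:
arm_command([
  [[0.003, -0.002, 0, 0, 0.2, 0, 0.04], [0.003, 0, 0, 0, 0, 0, 0.04], [0.001, 0, 0, 0, 0, 0, 0.04], [0, 0, 0, 0, 0, 0, 0.04], [0, 0, 0, 0, 0, 0, 0.04]],
])

```text
t: 27.65
tool_pos: [0.4184, 0.254, 0.0098]
tool_rot: [-2.175, 0.102, 2.168]
contact_force: [0.0, 1.2, -1.7]
opening: 0.0466
```

```bash
python3 go.py .417,.253,.008
```

```text
t 27.65 p [0.4184 0.254  0.0098] open 0.0466 F [ 0.   1.2 -1.7] q [ 0.39 -0.02  2.09  0.    1.07  2.06]
turn deg [-0.22 -0.18  0.11]
.417,.253,.008 tool shift mm [1.8 1.1 1.3]
```

Call:
arm_command([
  [[0.002, 0, 0.001, 0, 0, 0, 0.04], [0.001, 0, 0, 0, 0, 0, 0.04], [0, 0, 0, 0, 0, 0, 0.052], [0, 0, 0, 0, 0, 0, 0.06], [0, 0, 0, 0, 0, 0, 0.068], [0, 0, 0, 0, 0, 0, 0.068], [0, 0, 0, 0, 0, 0, 0.068], [0, 0, 0, 0, 0, 0, 0.068], [-0.005, 0, 0, 0, 0, 0, 0.068], [-0.012, 0, 0, 0, 0, 0, 0.068], [-0.015, 0, 0, 0, 0, 0, 0.068], [-0.015, 0, 0, 0, 0, 0, 0.068], [-0.015, 0, 0, 0, 0, 0, 0.068], [-0.015, 0, 0, 0, 0, 0, 0.068], [-0.015, 0, 0, 0, 0, 0, 0.068], [-0.02, 0, 0, 0, 0, 0, 0.075], [-0.02, 0, 0, 0, 0, 0, 0.085], [0, 0, 0, 0, 0, 0, 0.085]],
])

```text
t: 29.15
tool_pos: [0.4162, 0.2548, 0.1464]
tool_rot: [-2.167, 0.097, 2.16]
contact_force: [0.8, 0.0, 0.6]
opening: 0.085
```

```bash
python3 go.py;python3 - <<'E'
from h import *
im=get_image('scene');cv2.imwrite('pics/s10.png',cv2.resize(im[180:400,230:550,::-1],None,fx=2.4,fy=2.4))
get_image("top")
pan={"tomato":(.637,.256),"onion":(.528,.265),"lime":(.4195,.2745)}
for cam in("top","scene"):
  for n in "tomato onion lime".split():
    for d in mark_of(cam,n+"_center"):
      w=world(cam,d["at"]);e=w[:2]-pan[n];print(cam,n,round(d["conf"],2),w.round(3),"pan xy",np.round([.9958*e[0]-.092*e[1],.092*e[0]+.9958*e[1]],3))
  for n in "tomato onion lime".split():
    for d in mark_of(cam,n+"_half_center"): print(cam,n,"half",round(d["conf"],2),world(cam,d["at"]).round(3))
E
```

```text
t 29.15 p [0.4162 0.2548 0.1464] open 0.085 F [0.8 0.  0.6] q [ 0.39 -0.22  2.02  0.01  1.34  2.06]
turn deg [-0.54 -0.18  0.7 ]
top tomato 0.81 [0.641 0.236 0.027] pan xy [ 0.006 -0.02 ]
top onion 0.56 [0.526 0.242 0.023] pan xy [ 0.    -0.023]
top onion 0.49 [ 0.634  0.259 -0.003] pan xy [0.107 0.004]
top lime 0.86 [ 0.185 -0.332  0.024] pan xy [-0.178 -0.625]
top lime 0.73 [ 0.389 -0.557  0.022] pan xy [ 0.046 -0.83 ]
top lime 0.54 [0.416 0.255 0.028] pan xy [-0.002 -0.019]
top tomato half 0.92 [ 0.614 -0.134  0.024]
top tomato half 0.57 [ 0.633  0.256 -0.004]
top lime half 0.57 [ 0.612 -0.252  0.026]
scene tomato 0.69 [0.635 0.239 0.024] pan xy [-0.    -0.017]
scene onion 0.73 [0.527 0.25  0.029] pan xy [ 0.001 -0.015]
scene onion 0.16 [ 0.474 -0.013  0.028] pan xy [-0.028 -0.282]
scene lime 0.88 [0.416 0.256 0.026] pan xy [-0.002 -0.018]
scene lime 0.71 [ 0.185 -0.331  0.026] pan xy [-0.178 -0.624]
scene lime 0.46 [ 0.384 -0.555  0.025] pan xy [ 0.041 -0.829]
scene lime 0.16 [ 0.639  0.256 -0.003] pan xy [0.221 0.002]
scene tomato half 0.85 [ 0.613 -0.131  0.031]
scene onion half 0.83 [ 0.471 -0.017  0.029]
scene onion half 0.26 [0.527 0.267 0.002]
scene lime half 0.62 [ 0.614 -0.13   0.031]
scene lime half 0.54 [ 0.614 -0.254  0.024]
```

View pics/s10.png

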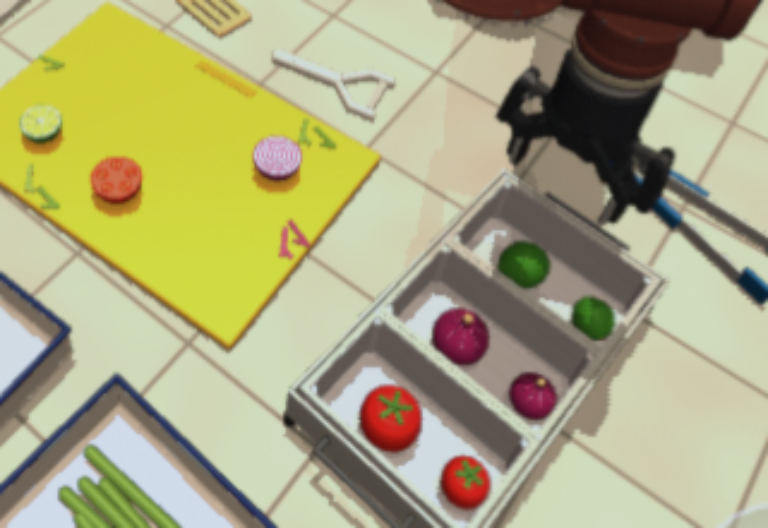

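All three pieces lie in their own pans, the halves are unmoved, and the gripper is clear. Handing in.

```bash
python3 -c "
from station import finish_job
print(finish_job())"
```

```text
the job is handed in; nothing more can be done
None
```

The whole tomato, red onion and lime are each in the pan of their own kind, set down on the floor beside the piece already there and released. I handed the job in at about 29 s; it returns no verdict.

- **Placement:** both cameras put each piece within about 6 mm of the pan's middle in x, at pan y of −15 to −23 mm. Centre heights are 23–29 mm, within the required 15–40 mm. Pan position and yaw were estimated from the images.
- **Cut halves:** the last readings agree with the starting ones to about 4 mm. The top camera never detected the onion half, so that one rests on the other camera alone.
- **Gripper:** it ended open and clear, with the fingertips about 146 mm above the worktop.
- **Disagreements:** the networks also gave some false reports, mostly low-confidence, such as a "lime half" at the tomato half. They also reported the turquoise look-alikes as limes. I disregarded these after checking the pictures.
- **Not certain:** when I let go of the onion, the gripper read about 2 mm above its planned height. The force readings were too noisy to confirm floor contact, so the onion may have settled a couple of millimetres.

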